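# Top up the dish carrier and hold it level

### The job

Set the loose culture dish squarely on top of the single dish in the carrier and let go of it, so that both stacks are two high and the load is balanced; place it, do not drop it. Then take the carrier by its handle, lift it straight up out of the spill tray and keep it steady and level about 10 cm above the bench, over the tray, with all four dishes still stacked; finish while holding it there. Keep the dishes upright throughout and leave everything else on the bench where it is.

Things in the scene. Friction and masses are not known exactly. Their poses are not given: they have to be found in the camera images.
- dish_mid (a point): The loose dish, standing alone on the bench to the left or right of the tray: closed dish 60 mm across, 17 mm high, about 30 g: milky foot 51 mm across, 3 mm high; clear lid 60 mm across from 3 to 15 mm; 2 mm high rib round the top (55.5 mm inside). Stacked, the foot stands inside the rib below: each dish adds 15 mm. The point lies half-way up, 8.5 mm above its underside; z up.
- short_mid (a point): The single dish on one end of the carrier (either end), which is the short stack. Same dish as the loose one; the point lies half-way up it, 8.5 mm above its underside.
- tall_low_mid (a point): Lower dish of the two-dish stack on the other end of the carrier. Same dish, same point.
- tall_top_mid (a point): Upper dish of the two-dish stack. Same dish, same point.
- carrier: Steel dish carrier in the tray, about 0.35 kg empty: base plate 80 (its x) by 212 mm (its y), plate top 8 mm above the underside. Dish seats 68 mm either side of the middle along y, each with four 10 mm high pins at the diagonals; in the middle two uprights carry the handle. Balanced when both stacks are equal. Origin: centre of its underside, 4 mm above the bench while in the tray; z up.
- carrier_grip (a point): Centre of the carrier's handle, a black plastic bar 14 mm thick (carrier's x), 50 mm long (carrier's y) and 20 mm high, centred 85 mm above the carrier's underside; nothing beside it within 88 mm along x at that height.
- tray: White spill tray fixed to the bench, 160 (x) by 270 (y) by 24 mm high, walls and floor 4 mm thick. Origin: centre of its underside, on the bench. The carrier's long side lies nearly along the tray's.
- jar: Bystander: amber jar with white cap, 54 mm across, 65 mm high, standing on the opposite side of the tray from the loose dish. Origin: centre of its underside.
- beaker: Bystander: small glass beaker, 70 mm across, 92 mm high. Origin: centre of its underside.
- marker: Bystander: marker pen lying on the bench, 135 mm long along its x, 16 mm high. Origin: on the bench under its middle.
- tip_box: Bystander: open box of pipette tips 85 (x) by 120 (y) mm, 60 mm high. Origin: centre of its underside.
There are look-alikes about, which are no part of the job. Leave any green, orange or turquoise look-alike of the carrier alone.

How it is judged:
By the outcome, as a careful person would: the job done as asked, in the order asked, and still so for the second after the job is handed in, while the arm keeps its last pose, push and grip.
It also fails if it takes over 56 s, if anything falls off the work surface, if the arm or the gripper's body presses on something with over 40 N, if the wrist force passes 120 N, or if a joint passes its speed limit or range.

### The arm

A 7-joint arm with a two-finger parallel gripper is mounted at the origin on the work surface. World frame = base frame: x ahead of the robot, y to its left, z up, the work surface at z = 0. Lengths are in m, angles in rad, forces in N, time in s.
With the tool pointing down it reaches from about 0.425 to 0.925 m from the base axis. Payload 6.8 kg.
Tool frame: the origin (TCP) lies midway between the tips of the shut fingers; the grasp point (between the pads) lies 19 mm behind it (bot.pinch_z is the distance from the TCP to the grasp point, in m); x points along the fingers, y is the direction in which the jaws open and shut, and the axes are right-handed (so a half turn about x gives the same grasp; the last joint's range is limited). The gripper opens to 85 mm and grips with 20 to 120 N. Pads are 22 mm wide; open, the fingers measure 114 mm over their backs; the gripper's body (76 mm by 85 mm) begins 54 mm behind the grasp point. The pads swing forward as they close: fully open they stand 13 mm farther back than shut.
Start: joints at [-1.297, 0.477, 0.022, 1.555, -0.011, 1.109, -0.083], TCP at [0.251, 0.626, 0.231] pointing down, gripper open.
Joint ranges: [-2.96, 2.96], [-0.34, 2.1], [-1.41, 1.46], [0.24, 2.44], [-1.37, 4.51], [0.17, 1.92], [-2.96, 2.96]. Speed limits (rad/s): [2.39, 2.39, 3.14, 3.14, 3.14, 3.14, 3.14].

### API

Orientations are given as a unit quaternion [w, x, y, z].
In Python, from station import bot gives the robot as it stands. The module is installed in compiled form; this text tells all that it offers.
- The arm moves only by the tool step_arm, never from a script. Its argument "plan" is a list of rows, each a list of 6 numbers: the shift along the tool's x, y, z in units of 40 mm (1.0 is 40 mm), then the turn, a rotation vector about the tool's x, y, z in units of 360 degrees (1.0 is 360 degrees). In form: [[dx, dy, dz, ax, ay, az], ...]. A call has 1 to 8 rows; each row shifts and turns the commanded pose from where the row before left it, along the tool's axes as they then stand; what a row does not reach is not made up. A row lasts 1/8 s, in which the tool goes at most 62.5 mm and 10.7 degrees, less where a joint would pass 70% of its speed; a pose out of reach is approached as far as the arm can. A call with a number of a shift or a turn outside -1 to 1 is refused whole. A call with a gripper value outside its range is refused whole. "fingers" is the closure, from -1 (fully open) to 1 (shut), set as the call begins (left out, the last holds). The fingers move at their own pace and stop on an object; "force" is the grip in N (left out, the last holds). Time passes only in rows, so rows that do not move let the fingers close. It gives the time, the measured TCP pose, the force and the opening at its end, in the units of the state.
- bot.get_obs(): the state, without advancing time (a new reading comes with each control period).
- bot.read_camera(name): name is "scene" or "top"; returns (picture, depth): 480x640x3 uint8, red, green, blue; 480x640 float32, m along the optical axis (not along the pixel's ray), 0 where there is no reading.
- bot.camera_model(name): a dict with "mtx" (3x3 intrinsics, pixels), "origin" and "rotation" of the camera in the world. Camera axes: x right, y up, looking along -z (the intrinsics and any distortion apply to the point x, -y, -z); pixel columns grow to the right and rows downward; lengths in m; the calibration is good to about 2 mm. A picture is of the moment at which its call begins. camera_model takes no time and is no camera call.
- bot.hand_in(): hands the job in, once; it reports no verdict.
The state is a dict: "t": time; "q": joint angles; "joint_vel": joint speeds; "joint_torque": joint torques, N m; "eef_pos": TCP position; "tool_rot": TCP orientation; "contact_force": force on the tool from outside, world axes, zero at the start; "torque": the same for the moment, N m; "gripper_width": opening from 0.0 (shut) to 1.0 (fully open).
Only numpy, scipy, OpenCV 4.12 (cv2) and the standard library are available. Lean on these libraries where they do the work, as an engineer would, in place of code of your own. Each camera call takes 0.05 s, during which the arm holds its last target.

## Working session

There is one attempt and no reset: what is moved stays moved. The work goes in short steps, Python scripts to look and compute and a tool call to move; the robot and the scene stay as the last step left them, time stands still between calls to the robot, and variables do not carry over. Pictures are saved under pics/ and viewed, and the job is handed in when it is done.

Besides the shell and the picture viewer there is one more tool, called after "Call:" as name([rows], argument=value, ...), one row to a line, values as JSON. step_arm: Moves the arm, as the interface text tells. Shifts and turns lie within -1 to 1; 1 stands for 40 mm of shift or 360 degrees of turn. Its arguments: {"type":"object","properties":{"plan":{"type":"array"},"fingers":{"type":"number"},"force":{"type":"number"}},"required":["plan"]}

```bash
mkdir -p pics
python3 - <<'E'
from station import bot
import cv2,numpy as np
for n in ("scene","top"):
    p,d=bot.read_camera(n); m=bot.camera_model(n)
    cv2.imwrite(f"pics/{n}0.png",p[:,:,::-1]); np.save(f"{n}0_d.npy",d); np.save(f"{n}0_p.npy",p)
    print(n,{k:np.round(v,4).tolist() if not isinstance(v,str) else v for k,v in m.items()})
print(bot.get_obs(),bot.pinch_z)
E
```

```text
scene {'mtx': [[553.8624, 0.0, 322.0274], [0.0, 553.8624, 240.5941], [0.0, 0.0, 1.0]], 'origin': [1.5295, 0.2189, 1.1337], 'rotation': [0.5926, 0.2487, 0.3057, 0.7025]}
top {'mtx': [[620.6573, 0.0, 327.7922], [0.0, 620.6573, 242.1858], [0.0, 0.0, 1.0]], 'origin': [0.1717, 0.0185, 1.5969], 'rotation': [-0.6997, -0.0615, 0.0729, 0.708]}
{'t': 0.1, 'q': array([-1.29707271,  0.47774221,  0.02235356,  1.55632054, -0.01150154,
        1.10929388, -0.08309968]), 'joint_vel': array([-0.00030496, -0.00240964, -0.00041193, -0.00173667,  0.00062224,
        0.00032255,  0.00266582]), 'joint_torque': array([ 4.87242345e-03, -5.97764397e+01,  1.61395267e+00, -2.81956387e+01,
        1.28587030e-02,  5.06766155e-03, -1.98865632e-05]), 'eef_pos': array([0.25133605, 0.62590515, 0.23042006]), 'tool_rot': array([ 0.69419349,  0.13359845,  0.69432702, -0.1347473 ]), 'contact_force': array([-0.58505091, -0.42603359, -0.24267401]), 'torque': array([-0.01084894,  0.01063298, -0.02324236]), 'gripper_width': 0.9928698074543607} 0.0187
```

View pics/scene0.png

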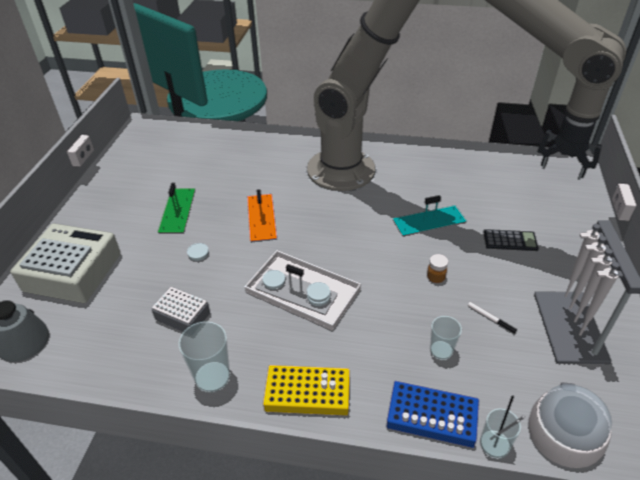

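View pics/top0.png

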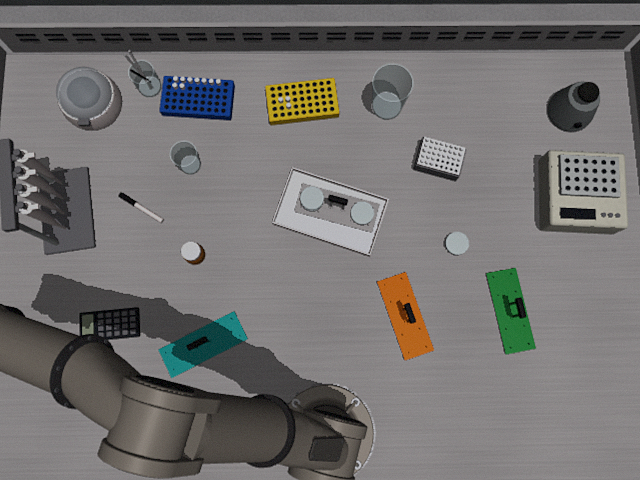

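The loose dish is at top (457,243) / scene (198,252). The carrier with the black handle is in the white tray at top (338,205) / scene (295,285). The green, orange and turquoise carriers are look-alikes and aren't in a tray. Next I'll enlarge these areas to confirm.

```bash
cat > h.py <<'E'
import numpy as np,cv2
from scipy.spatial.transform import Rotation as R
from station import bot
def cam(n):
    m=bot.camera_model(n); q=m['rotation']; q=np.asarray(q)
    Rm=q if q.shape==(3,3) else R.from_quat([q[1],q[2],q[3],q[0]]).as_matrix()
    return np.array(m['mtx']),np.array(m['origin']),Rm
def ray(n,u,v):
    K,o,Rm=cam(n)
    return o,Rm@np.array([(u-K[0,2])/K[0,0],-(v-K[1,2])/K[1,1],-1.])
def at_z(n,u,v,z):
    o,d=ray(n,u,v); return o+d*(z-o[2])/d[2]
def dep(n,u,v,D):
    o,d=ray(n,u,v); return o+d*D
def tri(p1,p2):
    o1,d1=ray('top',*p1);o2,d2=ray('scene',*p2)
    d1/=np.linalg.norm(d1);d2/=np.linalg.norm(d2)
    s=np.linalg.lstsq(np.c_[d1,-d2],o2-o1,rcond=None)[0]
    a,b=o1+s[0]*d1,o2+s[1]*d2
    return (a+b)/2,np.linalg.norm(a-b)
def proj(n,P):
    K,o,Rm=cam(n); c=Rm.T@(np.asarray(P)-o); c=np.array([c[0],-c[1],-c[2]]); w=K@c; return w[:2]/w[2]
E
python3 - <<'E'
import numpy as np,cv2
t=np.load('top0_p.npy')[:,:,::-1];s=np.load('scene0_p.npy')[:,:,::-1]
def crop(im,u,v,w,h,k,name):
    c=cv2.resize(im[v:v+h,u:u+w],None,fx=k,fy=k,interpolation=cv2.INTER_CUBIC); cv2.imwrite('pics/'+name,c)
crop(t,265,160,130,100,6,'ct.png');crop(s,240,245,130,90,6,'cs.png')
a=cv2.resize(t[223:263,437:477],None,fx=10,fy=10,interpolation=cv2.INTER_CUBIC);b=cv2.resize(s[232:272,178:218],None,fx=10,fy=10,interpolation=cv2.INTER_CUBIC)
cv2.imwrite('pics/cd.png',np.hstack([a,b]))
E
```

```text
(no output)
```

View pics/ct.png

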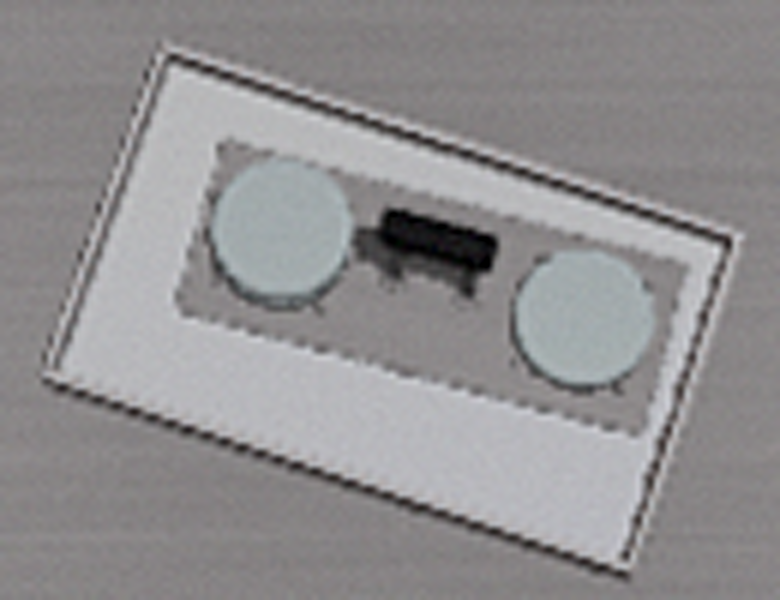

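View pics/cs.png

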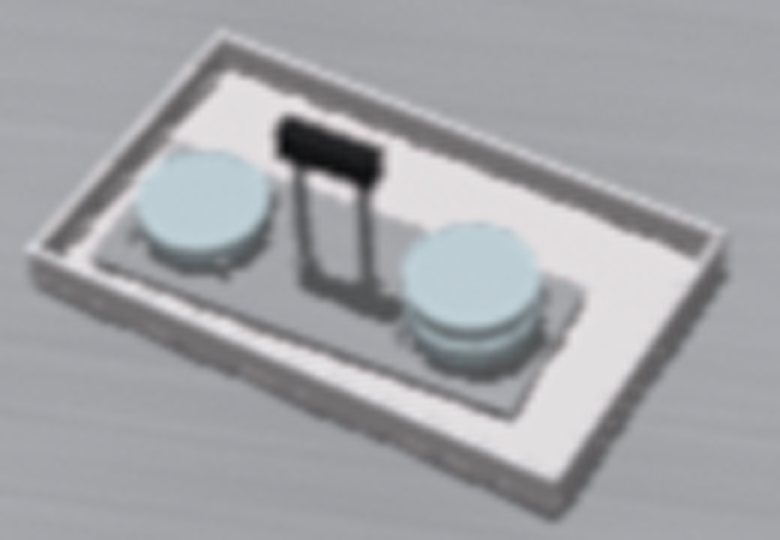

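View pics/cd.png

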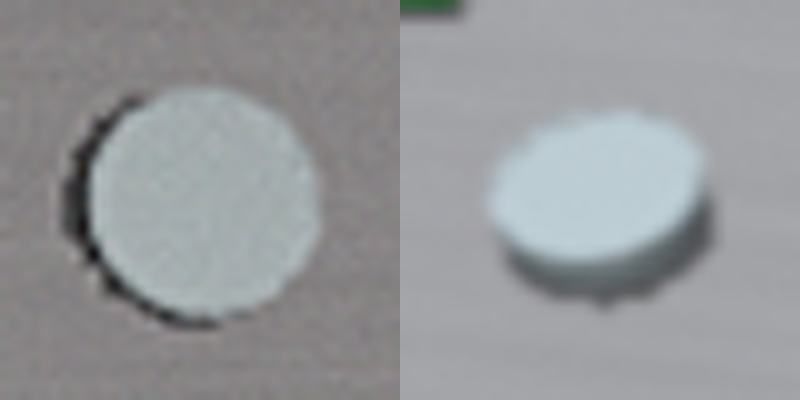

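The crops show one light dish alone, a single dish at the right end of the tray carrier in the top view, and a two-high stack at its left end. Only this carrier has dishes and stands in the tray. Now I'll measure.

Run:
```python
from h import *
f=lambda c,o,k:(o[0]+(c[0]+.5)/k-.5,o[1]+(c[1]+.5)/k-.5)
T={'loose':f((205,201),(437,223),10),'short':f((584,315),(265,160),6),'tall':f((283,226),(265,160),6),'handle':f((440,238),(265,160),6)}
S={'loose':f((198,187),(178,232),10),'short':f((204,201),(240,245),6),'tall':f((471,277),(240,245),6),'handle':f((331,145),(240,245),6)}
dt=np.load('top0_d.npy');ds=np.load('scene0_d.npy')
for k in T:
    P,e=tri(T[k],S[k]); print(k,np.round(T[k],1),np.round(S[k],1),'tri',P.round(4),'gap',round(e,4))
    for n,c,d in(('top',T[k],dt),('scene',S[k],ds)):
        u,v=map(int,np.round(c)); D=np.median(d[v-1:v+2,u-1:u+2]); print('   ',n,D,dep(n,*c,D).round(4))
# depth cloud clusters
for n,d in(('top',dt),('scene',ds)):
    K,o,Rm=cam(n); v,u=np.mgrid[:480,:640]
    W=o+(np.stack([(u-K[0,2])/K[0,0],-(v-K[1,2])/K[1,1],-np.ones_like(u)],-1)@Rm.T)*d[...,None]
    np.save(n+'_w.npy',W)
    for k in T:
        P,_=tri(T[k],S[k]); r=np.hypot(W[...,0]-P[0],W[...,1]-P[1])
        if k=='handle': m=(r<.04)&(W[...,2]>.08)
        else: m=(r<.04)&(abs(W[...,2]-P[2])<.006)
        q=W[m]; 
        if len(q): 
            print(n,k,len(q),'mean',q.mean(0).round(4),'mid',((q.max(0)+q.min(0))/2).round(4),'med z',np.median(q[:,2]).round(4),'size',(q.max(0)-q.min(0)).round(4))
            w,V=np.linalg.eigh(np.cov(q[:,:2].T)); print('    axis deg',np.degrees(np.arctan2(V[1,1],V[0,1])).round(1))
```

```text
loose [457.  242.6] [197.4 250.2] tri [ 0.4721 -0.347   0.0147] gap 0.0029
    top 1.6146612 [ 0.4713 -0.3452  0.0164]
    scene 1.6015922 [ 0.4714 -0.349   0.014 ]
short [361.9 212.1] [273.6 278.1] tri [ 0.5532 -0.1     0.0271] gap 0.0029
    top 1.6169708 [ 0.5532 -0.0987  0.0255]
    scene 1.4998628 [ 0.554  -0.1013  0.0278]
tall [311.8 197.2] [318.1 290.8] tri [0.5904 0.0298 0.0413] gap 0.0033
    top 1.6065117 [0.5902 0.0314 0.041 ]
    scene 1.4440995 [0.5925 0.0285 0.0435]
handle [337.9 199.2] [294.8 268.8] tri [ 0.5706 -0.0352  0.093 ] gap 0.0016
    top 1.54687 [ 0.5689 -0.0342  0.0988]
    scene 1.4255288 [ 0.5765 -0.0344  0.0993]
top loose 371 mean [ 0.47   -0.3448  0.0144] mid [ 0.4699 -0.3447  0.0147] med z 0.0143 size [0.0597 0.0607 0.0119]
    axis deg -178.1
top short 371 mean [ 0.551  -0.0976  0.0267] mid [ 0.5511 -0.0986  0.027 ] med z 0.0266 size [0.0608 0.0575 0.0118]
    axis deg 172.8
top tall 383 mean [0.5884 0.033  0.0414] mid [0.5882 0.0334 0.0413] med z 0.0414 size [0.0616 0.0569 0.0119]
    axis deg 173.6
top handle 131 mean [ 0.5679 -0.0329  0.0968] mid [ 0.5693 -0.0334  0.0948] med z 0.0975 size [0.0258 0.048  0.0259]
    axis deg 74.2
scene loose 280 mean [ 0.474  -0.3459  0.0149] mid [ 0.4726 -0.3481  0.0145] med z 0.0151 size [0.0674 0.0633 0.0116]
    axis deg -141.0
scene short 319 mean [ 0.554  -0.1011  0.0273] mid [ 0.5538 -0.1012  0.0269] med z 0.0274 size [0.0644 0.061  0.0116]
    axis deg -158.6
scene tall 348 mean [0.5921 0.0303 0.0422] mid [0.5909 0.0297 0.0414] med z 0.0425 size [0.0618 0.0617 0.0117]
    axis deg -158.7
scene handle 151 mean [ 0.5756 -0.0346  0.094 ] mid [ 0.5726 -0.0355  0.0925] med z 0.096 size [0.026  0.049  0.0247]
    axis deg 75.3
```

```bash
cat >> h.py <<'E'
def st():
    o=bot.get_obs(); q=o['tool_rot']; return o,np.array(o['eef_pos']),R.from_quat([q[1],q[2],q[3],q[0]])
def to(P,yawy=None,show=True):
    """shift in tool units to reach P; turn about tool x (units) so that tool y points at world heading yawy (deg)"""
    o,p,r=st(); M=r.as_matrix()
    print('t',round(o['t'],2),'p',p.round(4),'F',np.round(o['contact_force'],1),'w',round(o['gripper_width'],3))
    print(' x',M[:,0].round(3),'y',M[:,1].round(3),'heading y',np.degrees(np.arctan2(M[1,1],M[0,1])).round(2))
    if P is not None: print(' shift units',(r.inv().apply(np.asarray(P)-p)/.04).round(3))
    if yawy is not None:
        a=np.radians(yawy); Y=np.array([np.cos(a),np.sin(a),0]);X=np.array([0,0,-1.]);D=R.from_matrix(np.c_[X,Y,np.cross(X,Y)])
        print(' turn units',((r.inv()*D).as_rotvec()/2/np.pi).round(4))
E
python3 - <<'E'
from h import *
to([0.56,0.1,0.23],-15.5); to(None,164.5)
print(bot.get_obs()['q'])
E
```

```text
t 0.1 p [0.2513 0.6259 0.2304] F [-0.6 -0.4 -0.2] w 0.993
 x [-0.    -0.002 -1.   ] y [ 0.373  0.928 -0.002] heading y 68.12
 shift units [ 0.027 -9.326 12.06 ]
 turn units [2.323e-01 2.000e-04 2.000e-04]
t 0.1 p [0.2513 0.6259 0.2304] F [-0.6 -0.4 -0.2] w 0.993
 x [-0.    -0.002 -1.   ] y [ 0.373  0.928 -0.002] heading y 68.12
 turn units [-2.677e-01 -2.000e-04  2.000e-04]
[-1.29707271  0.47774221  0.02235356  1.55632054 -0.01150154  1.10929388
 -0.08309968]
```

```bash
cat >> h.py <<'E'
def rows(wps,yawy=None,n=None,step=.04,turnper=None):
    o,p,r=st(); tot=0
    if yawy is not None:
        a=np.radians(yawy); Y=np.array([np.cos(a),np.sin(a),0]);X=np.array([0,0,-1.]);D=R.from_matrix(np.c_[X,Y,np.cross(X,Y)])
        tot=(r.inv()*D).as_rotvec()
    pts=[]
    c=p
    for w in wps:
        w=np.asarray(w,float); k=int(np.ceil(np.linalg.norm(w-c)/step)); pts+=[c+(w-c)*i/k for i in range(1,k+1)]; c=w
    m=turnper or len(pts)
    out=[]; 
    for i,q in enumerate(pts):
        s=(r.inv().apply(q-p)/.04); d=tot/m if i<m else np.zeros(3)
        out.append(np.r_[s,d/2/np.pi]); p=q; r=r*R.from_rotvec(d)
    for x in out: print([round(float(v),3) for v in x])
E
python3 - <<'E'
from h import *
rows([[.48,.36,.23],[.56,.1,.22],[.50,-.2,.2],[.472,-.347,.14]],-15.5,step=.039)
E
```

```text
[0.002, -0.449, 0.865, 0.008, 0.0, 0.0]
[0.002, -0.405, 0.886, 0.008, 0.0, 0.0]
[0.002, -0.36, 0.905, 0.008, 0.0, 0.0]
[0.002, -0.314, 0.922, 0.008, 0.0, 0.0]
[0.002, -0.267, 0.937, 0.008, 0.0, 0.0]
[0.002, -0.219, 0.949, 0.008, 0.0, 0.0]
[0.002, -0.171, 0.959, 0.008, 0.0, 0.0]
[0.002, -0.123, 0.966, 0.008, 0.0, 0.0]
[0.002, -0.074, 0.971, 0.008, 0.0, 0.0]
[0.036, -0.412, 0.88, 0.008, 0.0, 0.0]
[0.036, -0.367, 0.9, 0.008, 0.0, 0.0]
[0.036, -0.321, 0.917, 0.008, 0.0, 0.0]
[0.036, -0.275, 0.932, 0.008, 0.0, 0.0]
[0.036, -0.227, 0.945, 0.008, 0.0, 0.0]
[0.036, -0.18, 0.955, 0.008, 0.0, 0.0]
[0.036, -0.131, 0.963, 0.008, 0.0, 0.0]
[0.063, -0.525, 0.799, 0.008, 0.0, 0.0]
[0.063, -0.484, 0.824, 0.008, 0.0, 0.0]
[0.063, -0.442, 0.848, 0.008, 0.0, 0.0]
[0.063, -0.399, 0.869, 0.008, 0.0, 0.0]
[0.063, -0.354, 0.888, 0.008, 0.0, 0.0]
[0.063, -0.309, 0.905, 0.008, 0.0, 0.0]
[0.063, -0.263, 0.919, 0.008, 0.0, 0.0]
[0.063, -0.217, 0.931, 0.008, 0.0, 0.0]
[0.3, -0.126, 0.737, 0.008, 0.0, 0.0]
[0.3, -0.089, 0.743, 0.008, 0.0, 0.0]
[0.3, -0.051, 0.746, 0.008, 0.0, 0.0]
[0.3, -0.014, 0.748, 0.008, 0.0, 0.0]
[0.3, 0.024, 0.748, 0.008, 0.0, 0.0]
```

Call:
step_arm([
  [0, -0.45, 0.86, 0.008, 0, 0],
  [0, -0.4, 0.88, 0.008, 0, 0],
  [0, -0.36, 0.9, 0.008, 0, 0],
  [0, -0.31, 0.92, 0.008, 0, 0],
  [0, -0.27, 0.94, 0.008, 0, 0],
  [0, -0.22, 0.95, 0.008, 0, 0],
  [0, -0.17, 0.96, 0.008, 0, 0],
  [0, -0.12, 0.97, 0.008, 0, 0],
], fingers=-1, force=25)

```text
t: 1.1
eef_pos: [0.4551, 0.3892, 0.231]
tool_rot: [0.653, 0.27, 0.653, -0.271]
contact_force: [-0.1, 0.9, 0.5]
gripper_width: 0.997
```

Call:
step_arm([
  [0, -0.07, 0.97, 0.008, 0, 0],
  [0.04, -0.41, 0.88, 0.008, 0, 0],
  [0.04, -0.37, 0.9, 0.008, 0, 0],
  [0.04, -0.32, 0.92, 0.008, 0, 0],
  [0.04, -0.27, 0.93, 0.008, 0, 0],
  [0.04, -0.23, 0.94, 0.008, 0, 0],
  [0.04, -0.18, 0.95, 0.008, 0, 0],
  [0.04, -0.13, 0.96, 0.008, 0, 0],
])

```text
t: 2.1
eef_pos: [0.5601, 0.1003, 0.2198]
tool_rot: [0.586, 0.395, 0.586, -0.396]
contact_force: [-0.0, 0.5, 0.2]
gripper_width: 1.0
```

Run:
```python
from h import *
to(None,-15.5);print(bot.get_obs()['q'].round(2))
rows([[.50,-.2,.2],[.472,-.347,.14]],-15.5,step=.039)
```

```text
t 2.1 p [0.5601 0.1003 0.2198] F [-0.   0.5  0.2] w 1.0
 x [-0.001 -0.    -1.   ] y [ 0.927  0.374 -0.001] heading y 21.96
 turn units [1.041e-01 0.000e+00 1.000e-04]
[-0.59  0.33  0.38  1.85 -0.14  1.    0.23]
[0.062, -0.525, 0.8, 0.008, 0.0, 0.0]
[0.062, -0.484, 0.826, 0.008, 0.0, 0.0]
[0.062, -0.442, 0.849, 0.008, 0.0, 0.0]
[0.062, -0.399, 0.87, 0.008, 0.0, 0.0]
[0.062, -0.355, 0.889, 0.008, 0.0, 0.0]
[0.062, -0.31, 0.906, 0.008, 0.0, 0.0]
[0.062, -0.264, 0.92, 0.008, 0.0, 0.0]
[0.062, -0.217, 0.932, 0.008, 0.0, 0.0]
[0.3, -0.126, 0.738, 0.008, 0.0, 0.0]
[0.3, -0.089, 0.743, 0.008, 0.0, 0.0]
[0.3, -0.051, 0.746, 0.008, 0.0, 0.0]
[0.3, -0.014, 0.748, 0.008, 0.0, 0.0]
[0.3, 0.024, 0.748, 0.008, 0.0, 0.0]
```

Tracking is accurate, so I'll continue.

Call:
step_arm([
  [0.06, -0.53, 0.8, 0.008, 0, 0],
  [0.06, -0.48, 0.83, 0.008, 0, 0],
  [0.06, -0.44, 0.85, 0.008, 0, 0],
  [0.06, -0.4, 0.87, 0.008, 0, 0],
  [0.06, -0.36, 0.89, 0.008, 0, 0],
  [0.06, -0.31, 0.91, 0.008, 0, 0],
  [0.06, -0.26, 0.92, 0.008, 0, 0],
  [0.06, -0.22, 0.93, 0.008, 0, 0],
])

```text
t: 3.1
eef_pos: [0.4999, -0.2002, 0.2006]
tool_rot: [-0.495, -0.505, -0.495, 0.505]
contact_force: [-0.2, 0.3, -0.4]
gripper_width: 1.001
```

Call:
step_arm([
  [0.3, -0.13, 0.74, 0.008, 0, 0],
  [0.3, -0.09, 0.74, 0.008, 0, 0],
  [0.3, -0.05, 0.75, 0.008, 0, 0],
  [0.3, -0.01, 0.75, 0.008, 0, 0],
  [0.3, 0.02, 0.75, 0.008, 0, 0],
  [0, 0, 0, 0, 0, 0],
])

```text
t: 3.85
eef_pos: [0.4705, -0.3486, 0.1399]
tool_rot: [-0.427, -0.563, -0.428, 0.564]
contact_force: [-1.0, -0.2, -0.2]
gripper_width: 1.004
```

Run:
```python
from h import *
to([.472,-.347,.04],-15.5)
s,_=bot.read_camera('scene');t,_=bot.read_camera('top')
a=cv2.resize(t[190:290,410:510],None,fx=4,fy=4,interpolation=cv2.INTER_CUBIC);b=cv2.resize(s[180:280,150:250],None,fx=4,fy=4,interpolation=cv2.INTER_CUBIC)
cv2.imwrite('pics/g1.png',np.hstack([a,b])[:,:,::-1])
print(proj('top',st()[1]),proj('scene',st()[1]))
```

```text
t 3.85 p [ 0.4705 -0.3486  0.1399] F [-1.  -0.2 -0.2] w 1.004
 x [-0.003 -0.001 -1.   ] y [ 0.963 -0.27  -0.002] heading y -15.64
 shift units [ 2.497  0.031 -0.052]
 turn units [-0.0004  0.0002  0.0004]
[468.73381307 232.50425184] [190.42573611 217.61329524]
```

View pics/g1.png

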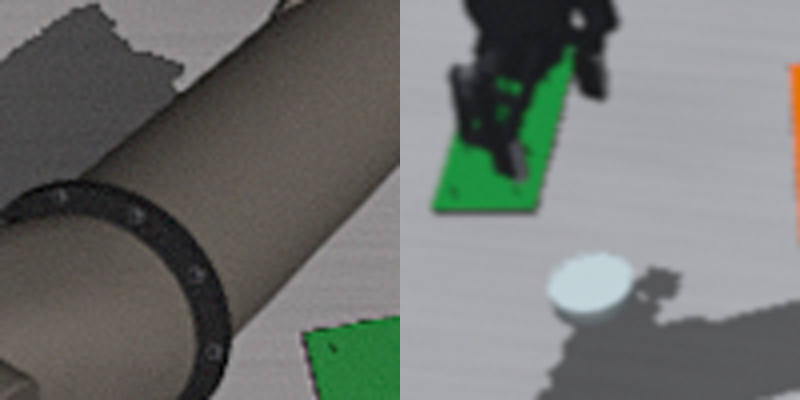

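The scene view shows the fingers straddling above the dish (dish at about (297,250) in the crop's right half). The arm blocks the top view. Descending.

Call:
step_arm([
  [0.9, 0.03, -0.05, 0, 0, 0],
  [0.9, 0, 0, 0, 0, 0],
  [0.6, 0, 0, 0, 0, 0],
  [0.4, 0, 0, 0, 0, 0],
  [0.3, 0, 0, 0, 0, 0],
  [0.2, 0, 0, 0, 0, 0],
  [0.1, 0, 0, 0, 0, 0],
  [0, 0, 0, 0, 0, 0],
])

```text
t: 4.95
eef_pos: [0.4742, -0.345, 0.005]
tool_rot: [0.429, 0.563, 0.428, -0.562]
contact_force: [-1.0, 0.6, -0.3]
gripper_width: 1.003
```

Run:
```python
from h import *
to([.472,-.347,.003],-15.5)
s,_=bot.read_camera('scene')
b=cv2.resize(s[200:280,150:250],None,fx=7,fy=7,interpolation=cv2.INTER_CUBIC)
cv2.imwrite('pics/g2.png',b[:,:,::-1])
```

```text
t 4.95 p [ 0.4742 -0.345   0.005 ] F [-1.   0.6 -0.3] w 1.003
 x [ 0. -0. -1.] y [ 0.964 -0.266  0.   ] heading y -15.4
 shift units [ 0.051 -0.041  0.062]
 turn units [ 0.0003  0.     -0.    ]
```

View pics/g2.png

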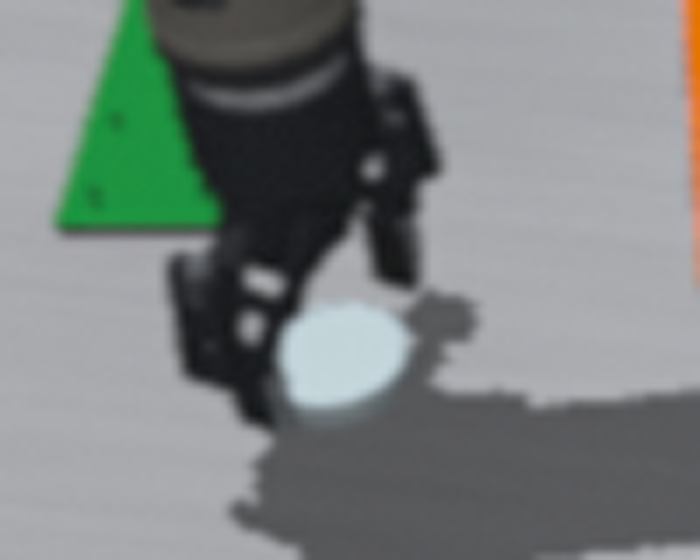

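Run:
```python
from h import *
o,p,r=st(); M=r.as_matrix()
K=lambda P:((proj('scene',P)-[150,200]+.5)*7).round(0)
for s in(1,-1):
    for w in (-.011,.011): print(s,w,K(p+M[:,1]*.0425*s+M[:,2]*w+[0,0,.013]))
for c in ([.472,-.347,.015],[.4705,-.345,.0155],[p[0],p[1],.0155],[.473,-.348,.0155]): print('dish c',c,K(c))
# dish segment
s,_=bot.read_camera('scene'); sub=s[235:268,185:215].astype(int)
m=(sub.min(2)>175)&(sub[...,2]-sub[...,0]>8)
cs,_=cv2.findContours(m.astype(np.uint8),cv2.RETR_EXTERNAL,cv2.CHAIN_APPROX_NONE); c=max(cs,key=len); print(cv2.fitEllipse(c),m.sum())
v,u=np.nonzero(m); print(((np.array([u.mean()+185,v.mean()+235])-[150,200]+.5)*7).round(1))
```

```text
1 -0.011 [302. 429.]
1 0.011 [257. 413.]
-1 -0.011 [420. 297.]
-1 0.011 [376. 282.]
dish c [0.472, -0.347, 0.015] [339. 355.]
dish c [0.4705, -0.345, 0.0155] [344. 352.]
dish c [np.float64(0.47432191349042563), np.float64(-0.3451735351503252), 0.0155] [341. 359.]
dish c [0.473, -0.348, 0.0155] [335. 356.]
((13.381245613098145, 14.73842716217041), (13.109898567199707, 16.68721580505371), 63.37049102783203) 190
[342.3 351.8]
```

Call:
step_arm([
  [0.03, -0.07, 0.03, 0, 0, 0],
  [0.02, 0, 0, 0, 0, 0],
])

```text
t: 5.3
eef_pos: [0.4708, -0.3455, 0.003]
tool_rot: [-0.428, -0.563, -0.428, 0.563]
contact_force: [-0.3, 0.1, 0.1]
gripper_width: 0.996
```

Call:
step_arm([
  [0, 0, 0, 0, 0, 0],
  [0, 0, 0, 0, 0, 0],
  [0, 0, 0, 0, 0, 0],
  [0, 0, 0, 0, 0, 0],
], fingers=1, force=25)

```text
t: 5.8
eef_pos: [0.4712, -0.3454, 0.0033]
tool_rot: [0.428, 0.563, 0.429, -0.562]
contact_force: [-1.6, 2.2, 5.2]
gripper_width: 0.688
```

Run:
```python
from h import *
to([.471,-.3455,.003],-15.5)
```

```text
t 5.8 p [ 0.4712 -0.3454  0.0033] F [-1.6  2.2  5.2] w 0.688
 x [ 0.  0. -1.] y [ 0.964 -0.266  0.   ] heading y -15.4
 shift units [ 0.006 -0.003  0.004]
 turn units [ 0.0003 -0.     -0.    ]
```

Call:
step_arm([
  [0, 0, 0, 0, 0, 0],
  [0, 0, 0, 0, 0, 0],
])

```text
t: 6.05
eef_pos: [0.4712, -0.3453, 0.0032]
tool_rot: [0.428, 0.563, 0.429, -0.562]
contact_force: [-1.2, 0.8, 4.6]
gripper_width: 0.691
```

Run:
```python
from h import *
to(None)
s,_=bot.read_camera('scene')
b=cv2.resize(s[220:280,160:235],None,fx=8,fy=8,interpolation=cv2.INTER_CUBIC)
cv2.imwrite('pics/g3.png',b[:,:,::-1])
```

```text
t 6.05 p [ 0.4712 -0.3453  0.0032] F [-1.2  0.8  4.6] w 0.691
 x [ 0.  0. -1.] y [ 0.964 -0.265  0.   ] heading y -15.4
```

View pics/g3.png

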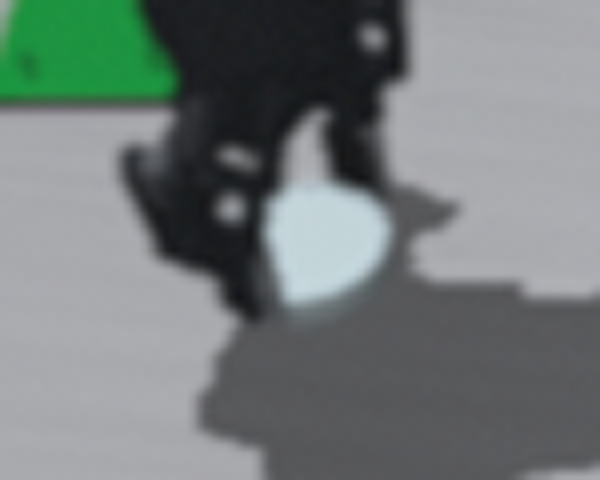

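The dish is gripped: opening 0.69 is about 59 mm, and the picture shows it centred between the pads at (325,245). Lifting it and moving above the short stack.

Call:
step_arm([
  [-0.1, 0, 0, 0, 0, 0],
  [-0.3, 0, 0, 0, 0, 0],
  [-0.5, 0, 0, 0, 0, 0],
  [-0.6, 0, 0, 0, 0, 0],
  [-0.6, 0, 0, 0, 0, 0],
  [-0.6, 0, 0, 0, 0, 0],
  [-0.4, 0, 0, 0, 0, 0],
  [-0.2, 0, 0, 0, 0, 0],
])

```text
t: 7.1
eef_pos: [0.4715, -0.3455, 0.1363]
tool_rot: [0.429, 0.563, 0.428, -0.562]
contact_force: [-0.1, -0.2, -0.8]
gripper_width: 0.689
```

Run:
```python
from h import *
to([.5525,-.099,.13],-15.8)
rows([[.5525,-.099,.13]],-15.8,step=.028)
s,_=bot.read_camera('scene')
b=cv2.resize(s[170:270,140:240],None,fx=6,fy=6,interpolation=cv2.INTER_CUBIC)
cv2.imwrite('pics/g4.png',b[:,:,::-1])
```

```text
t 7.1 p [ 0.4715 -0.3455  0.1363] F [-0.1 -0.2 -0.8] w 0.689
 x [ 0.002 -0.001 -1.   ] y [ 0.964 -0.265  0.002] heading y -15.39
 shift units [ 0.157  0.316 -6.479]
 turn units [ 0.0011  0.     -0.0003]
[0.016, 0.032, -0.648, 0.0, 0.0, -0.0]
[0.016, 0.031, -0.648, 0.0, 0.0, -0.0]
[0.016, 0.031, -0.648, 0.0, 0.0, -0.0]
[0.016, 0.03, -0.648, 0.0, 0.0, -0.0]
[0.016, 0.03, -0.648, 0.0, 0.0, -0.0]
[0.016, 0.029, -0.648, 0.0, 0.0, -0.0]
[0.016, 0.029, -0.648, 0.0, 0.0, -0.0]
[0.016, 0.028, -0.648, 0.0, 0.0, -0.0]
[0.016, 0.028, -0.648, 0.0, 0.0, -0.0]
[0.016, 0.027, -0.648, 0.0, 0.0, -0.0]
```

View pics/g4.png

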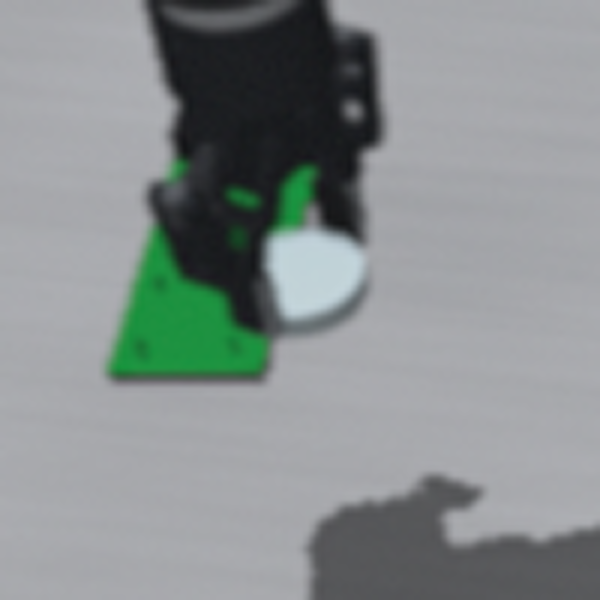

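The dish is held level, at about (310,275) in the crop. Carrying it over.

Call:
step_arm([
  [0.02, 0.02, -0.3, 0, 0, 0],
  [0.02, 0.03, -0.6, 0, 0, 0],
  [0.02, 0.04, -0.8, 0, 0, 0],
  [0.02, 0.04, -0.8, 0, 0, 0],
  [0.02, 0.04, -0.8, 0, 0, 0],
  [0.02, 0.04, -0.8, 0, 0, 0],
  [0.02, 0.04, -0.8, 0, 0, 0],
  [0.02, 0.03, -0.8, 0.001, 0, 0],
])

```text
t: 8.15
eef_pos: [0.5421, -0.1263, 0.1274]
tool_rot: [-0.426, -0.563, -0.428, 0.564]
contact_force: [0.2, 0.8, 0.8]
gripper_width: 0.691
```

Call:
step_arm([
  [0, 0.03, -0.5, 0, 0, 0],
  [0, 0, -0.25, 0, 0, 0],
  [0, 0, -0.02, 0, 0, 0],
  [0, 0, 0, 0, 0, 0],
])

```text
t: 8.65
eef_pos: [0.5516, -0.1004, 0.1285]
tool_rot: [-0.426, -0.564, -0.426, 0.564]
contact_force: [0.3, -0.1, -0.6]
gripper_width: 0.687
```

Run:
```python
from h import *
to([.5525,-.099,.06],-15.8)
for n in('scene','top'):
    s,d=bot.read_camera(n); np.save(n+'5_p.npy',s);np.save(n+'5_d.npy',d)
    u0,v0=(235,215) if n=='scene' else (290,150)
    b=cv2.resize(s[v0:v0+120,u0:u0+130],None,fx=5,fy=5,interpolation=cv2.INTER_CUBIC)
    cv2.imwrite('pics/p5%s.png'%n,b[:,:,::-1])
```

```text
t 8.65 p [ 0.5516 -0.1004  0.1285] F [ 0.3 -0.1 -0.6] w 0.687
 x [-0.    -0.001 -1.   ] y [ 0.962 -0.273  0.   ] heading y -15.85
 shift units [ 1.713  0.013 -0.042]
 turn units [-0.0001  0.0001 -0.    ]
```

View pics/p5scene.png

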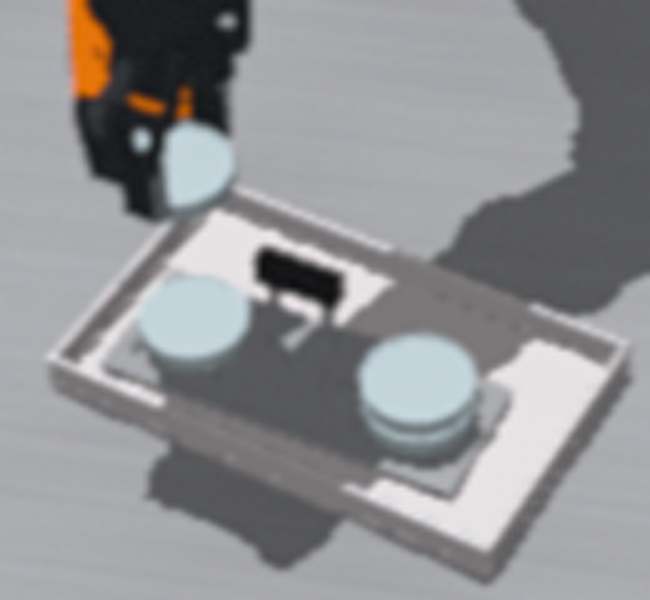

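View pics/p5top.png

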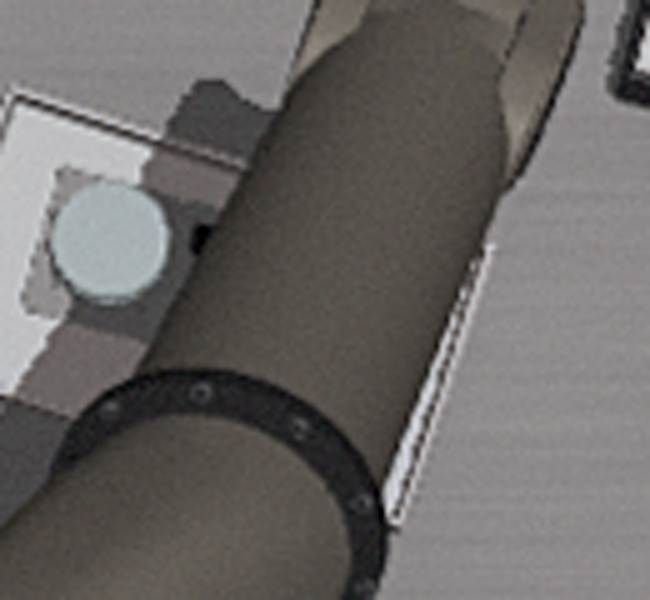

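```bash
cat > fit.py <<'E'
from h import *
from scipy.optimize import least_squares
from scipy.ndimage import map_coordinates
def edges(img,n,c,z,angs,r0=.022,r1=.036,chan=0):
    g=cv2.GaussianBlur(img[...,chan].astype(float),(0,0),.6); out=[]
    rr=np.linspace(r0,r1,57)
    for a in angs:
        P=[proj(n,[c[0]+r*np.cos(a),c[1]+r*np.sin(a),z]) for r in rr]; P=np.array(P)
        v=map_coordinates(g,[P[:,1],P[:,0]],order=1); d=np.gradient(v); i=np.argmin(d)
        if 0<i<56: out.append((a,rr[i],v[max(i-10,0)]-v[min(i+10,56)]))
    return np.array(out)
def fit(img,n,c,z,angs,R0=None,it=4,chan=0):
    c=np.array(c,float)
    for _ in range(it):
        e=edges(img,n,c,z,angs,chan=chan)
        X=c[0]+e[:,1]*np.cos(e[:,0]);Y=c[1]+e[:,1]*np.sin(e[:,0])
        f=(lambda q:np.hypot(X-q[0],Y-q[1])-q[2]) if R0 is None else (lambda q:np.hypot(X-q[0],Y-q[1])-R0)
        s=least_squares(f,np.r_[c,.03] if R0 is None else c,loss='soft_l1',f_scale=.001); c=s.x[:2]
    return s.x,np.median(abs(s.fun)),len(e)
E
python3 - <<'E'
from fit import *
A=np.radians(np.arange(0,360,5))
i0=np.load('scene0_p.npy');i5=np.load('scene5_p.npy')
# visible angle for held: find in image: print radial edges
print('loose0',fit(i0,'scene',(.471,-.3455),.017,A))
print('short0',fit(i0,'scene',(.553,-.1),.029,A))
print('short5',fit(i5,'scene',(.553,-.1),.029,A))
print('tall0',fit(i0,'scene',(.590,.03),.044,A))
p=st()[1]; z=p[2]-.0032+.017
e=edges(i5,'scene',p[:2],z,np.radians(np.arange(0,360,10)),r0=.015,r1=.04)
print(np.c_[np.degrees(e[:,0]),e[:,1]*1000,e[:,2]].round(1).tolist())
t0=np.load('top0_p.npy')
for k,c,zz in(('loose',(.471,-.3455),.017),('short',(.5525,-.099),.029),('tall',(.59,.031),.044)):print('top',k,fit(t0,'top',c,zz,A))
E
```

```text
Traceback (most recent call last):
  File "fit.py", line 15, in fit
    e=edges(img,n,c,z,angs,chan=chan)
  File "fit.py", line 8, in edges
    P=[proj(n,[c[0]+r*np.cos(a),c[1]+r*np.sin(a),z]) for r in rr]; P=np.array(P)
       ~~~~^^^^^^^^^^^^^^^^^^^^^^^^^^^^^^^^^^^^^^^^^
  File "h.py", line 22, in proj
    K,o,Rm=cam(n); c=Rm.T@(np.asarray(P)-o); c=np.array([c[0],-c[1],-c[2]]); w=K@c; return w[:2]/w[2]
           ~~~^^^
  File "h.py", line 5, in cam
    m=bot.camera_model(n); q=m['rotation']; q=np.asarray(q)
ValueError: time passes only in moves, steps and waits
```

```bash
sed -i 's/^def cam(n):/import functools\n@functools.lru_cache(None)\ndef cam(n):/' h.py
cat > m1.py <<'E'
from fit import *
A=np.radians(np.arange(0,360,5))
i0=np.load('scene0_p.npy');i5=np.load('scene5_p.npy')
print('loose0',fit(i0,'scene',(.471,-.3455),.017,A))
print('short0',fit(i0,'scene',(.553,-.1),.029,A))
print('short5',fit(i5,'scene',(.553,-.1),.029,A))
print('tall0',fit(i0,'scene',(.590,.03),.044,A))
p=st()[1]; z=p[2]-.0032+.017
e=edges(i5,'scene',p[:2],z,np.radians(np.arange(0,360,10)),r0=.015,r1=.04)
print(np.c_[np.degrees(e[:,0]),e[:,1]*1000,e[:,2]].round(1).tolist())
t0=np.load('top0_p.npy')
for k,c,zz in(('loose',(.471,-.3455),.017),('short',(.5525,-.099),.029),('tall',(.59,.031),.044)):print('top',k,fit(t0,'top',c,zz,A))
E
python3 m1.py
```

```text
loose0 (array([ 0.47482038, -0.34751348,  0.02927749]), np.float64(0.0010455727599471866), 72)
short0 (array([ 0.55730582, -0.1012759 ,  0.02753938]), np.float64(0.0007775492682124477), 58)
short5 (array([ 0.55726284, -0.10059244,  0.02787713]), np.float64(0.0009075857966657358), 59)
tall0 (array([0.59388571, 0.02797113, 0.02828071]), np.float64(0.0013045386442488774), 56)
[[0.0, 29.3, 62.3], [10.0, 28.8, 65.3], [20.0, 29.3, 69.5], [30.0, 29.3, 71.3], [40.0, 29.3, 70.0], [50.0, 28.4, 80.6], [60.0, 27.9, 74.7], [70.0, 27.5, 42.6], [80.0, 26.2, 42.8], [90.0, 26.2, 34.9], [100.0, 24.4, 32.0], [110.0, 24.8, 29.0], [120.0, 25.3, 24.8], [130.0, 25.7, 24.7], [140.0, 25.7, 53.4], [150.0, 29.3, 85.2], [160.0, 29.3, 122.0], [170.0, 29.3, 121.8], [180.0, 30.6, 113.7], [190.0, 30.2, 33.2], [200.0, 27.1, 90.5], [210.0, 25.3, 107.8], [220.0, 19.0, 91.4], [230.0, 15.4, 57.2], [240.0, 32.4, 98.4], [250.0, 33.3, 79.2], [340.0, 16.8, 50.7], [350.0, 19.0, 66.3]]
top loose (array([ 0.47108714, -0.34485918,  0.02984657]), np.float64(0.0004998380916848236), 72)
top short (array([ 0.55168269, -0.0987046 ,  0.02950445]), np.float64(0.0005061813196717054), 72)
top tall (array([0.58854198, 0.03192777, 0.0298039 ]), np.float64(0.0005528756599486786), 72)
```

```bash
cat > m2.py <<'E'
from fit import *
i0=np.load('scene0_p.npy');i5=np.load('scene5_p.npy')
p=np.array([0.5516,-0.1004,0.1285]); 
for lo,hi in((0,140),(0,65),(0,180)):
  A=np.radians(np.arange(lo,hi,4))
  for dz in(.015,.017):
    a=fit(i5,'scene',(.553,-.1),.012+dz,A,R0=.0295)
    a0=fit(i0,'scene',(.553,-.1),.012+dz,A,R0=.0295)
    l=fit(i0,'scene',(.472,-.346),dz,A,R0=.0295)
    h=fit(i5,'scene',p[:2],p[2]-.0032+dz,A,R0=.0295)
    print(lo,hi,dz,'short',a[0].round(4),a0[0].round(4),'loose',l[0].round(4),'held',h[0].round(4),round(h[1],4),'short-held',(a0[0]-h[0]).round(4),'short-loose',(a0[0]-l[0]).round(4))
    for nm,im,c,zz in(('short',i0,a0[0],.012+dz),('held',i5,h[0],p[2]-.0032+dz)):
        e=edges(im,'scene',c,zz,np.radians(np.arange(0,180,12))); 
        if lo==0 and hi==140:print(nm,np.c_[np.degrees(e[:,0]),e[:,1]*1000].round(1).tolist())
E
python3 m2.py
```

```text
0 140 0.015 short [ 0.5534 -0.1021] [ 0.5539 -0.1033] loose [ 0.473 -0.349] held [ 0.5517 -0.1046] 0.0008 short-held [0.0022 0.0013] short-loose [0.0808 0.2457]
short [[0.0, 28.2], [12.0, 31.5], [24.0, 29.0], [36.0, 29.2], [48.0, 29.2], [60.0, 30.2], [72.0, 30.0], [84.0, 29.2], [96.0, 30.0], [108.0, 30.5], [120.0, 29.0], [156.0, 23.2], [168.0, 24.2]]
held [[12.0, 27.0], [24.0, 28.0], [36.0, 30.2], [48.0, 30.2], [60.0, 30.5], [72.0, 29.2], [84.0, 29.5], [96.0, 29.8], [108.0, 28.0], [120.0, 29.0], [132.0, 31.0], [144.0, 32.5], [156.0, 32.7], [168.0, 33.5]]
0 140 0.017 short [ 0.5551 -0.1016] [ 0.5556 -0.1027] loose [ 0.4749 -0.348 ] held [ 0.5537 -0.104 ] 0.0007 short-held [0.002  0.0013] short-loose [0.0807 0.2453]
short [[0.0, 28.2], [12.0, 31.5], [24.0, 28.7], [36.0, 29.2], [48.0, 29.2], [60.0, 30.2], [72.0, 30.0], [84.0, 29.2], [96.0, 29.8], [108.0, 30.5], [120.0, 29.0], [156.0, 23.2], [168.0, 24.2]]
held [[12.0, 27.0], [24.0, 28.0], [36.0, 30.0], [48.0, 29.8], [60.0, 30.5], [72.0, 29.2], [84.0, 29.5], [96.0, 29.8], [108.0, 28.0], [120.0, 29.0], [132.0, 31.0], [144.0, 32.5], [156.0, 32.7], [168.0, 33.5]]
0 65 0.015 short [ 0.5533 -0.1022] [ 0.5534 -0.1025] loose [ 0.4721 -0.3484] held [ 0.5495 -0.102 ] 0.0009 short-held [ 0.0038 -0.0004] short-loose [0.0813 0.246 ]
0 65 0.017 short [ 0.5552 -0.1019] [ 0.5552 -0.102 ] loose [ 0.4743 -0.3476] held [ 0.5519 -0.1019] 0.0008 short-held [ 0.0033 -0.0001] short-loose [0.0809 0.2456]
0 180 0.015 short [ 0.5542 -0.1026] [ 0.5558 -0.1043] loose [ 0.4723 -0.3488] held [ 0.5502 -0.1041] 0.001 short-held [ 0.0056 -0.0002] short-loose [0.0835 0.2445]
0 180 0.017 short [ 0.5561 -0.1021] [ 0.5575 -0.1038] loose [ 0.4742 -0.3479] held [ 0.5521 -0.1035] 0.0011 short-held [ 0.0054 -0.0003] short-loose [0.0833 0.2441]
```

Run:
```python
from h import *
to([.553,-.0997,.040],-15.8)
```

```text
t 8.75 p [ 0.5516 -0.1004  0.1286] F [ 0.2  0.5 -1.4] w 0.691
 x [ 0. -0. -1.] y [ 0.962 -0.273  0.   ] heading y -15.87
 shift units [ 2.215  0.028 -0.028]
 turn units [-0.0002  0.0001 -0.    ]
```

Call:
step_arm([
  [0.3, 0.03, -0.03, 0, 0, 0],
  [0.5, 0, 0, 0, 0, 0],
  [0.5, 0, 0, 0, 0, 0],
  [0.4, 0, 0, 0, 0, 0],
  [0.3, 0, 0, 0, 0, 0],
  [0.2, 0, 0, 0, 0, 0],
  [0, 0, 0, 0, 0, 0],
  [0, 0, 0, 0, 0, 0],
])

```text
t: 9.75
eef_pos: [0.5539, -0.0985, 0.0409]
tool_rot: [0.427, 0.564, 0.427, -0.564]
contact_force: [-0.9, 0.6, 1.0]
gripper_width: 0.689
```

Run:
```python
from fit import *
to([.553,-.0997,.030],-15.8)
p=st()[1]
s,d=bot.read_camera('scene'); np.save('scene6_p.npy',s)
b=cv2.resize(s[235:315,235:345],None,fx=7,fy=7,interpolation=cv2.INTER_CUBIC)
cv2.imwrite('pics/p6.png',b[:,:,::-1])
i0=np.load('scene0_p.npy')
for lo,hi in((0,140),(0,65),(30,120)):
  A=np.radians(np.arange(lo,hi,4))
  for dz in(.015,.017):
    a0=fit(i0,'scene',(.553,-.1),.012+dz,A,R0=.0295)
    h=fit(s,'scene',p[:2],p[2]-.0032+dz,A,R0=.0295)
    print(lo,hi,dz,'short',a0[0].round(4),'held',h[0].round(4),round(h[1],4),'short-held',(a0[0]-h[0]).round(4))
```

```text
t 9.75 p [ 0.5539 -0.0985  0.0409] F [-0.9  0.6  1. ] w 0.689
 x [ 0.001 -0.    -1.   ] y [ 0.962 -0.272  0.001] heading y -15.76
 shift units [ 0.273 -0.012  0.036]
 turn units [ 0.0001 -0.     -0.0001]
0 140 0.015 short [ 0.5539 -0.1033] held [ 0.5494 -0.0968] 0.0016 short-held [ 0.0045 -0.0064]
0 140 0.017 short [ 0.5556 -0.1027] held [ 0.5512 -0.0963] 0.0017 short-held [ 0.0044 -0.0064]
0 65 0.015 short [ 0.5534 -0.1025] held [ 0.5515 -0.1002] 0.0007 short-held [ 0.0018 -0.0022]
0 65 0.017 short [ 0.5552 -0.102 ] held [ 0.5533 -0.0997] 0.0007 short-held [ 0.0019 -0.0023]
30 120 0.015 short [ 0.5543 -0.1034] held [ 0.5477 -0.098 ] 0.0012 short-held [ 0.0066 -0.0054]
30 120 0.017 short [ 0.5558 -0.1027] held [ 0.5495 -0.0977] 0.001 short-held [ 0.0062 -0.005 ]
```

View pics/p6.png

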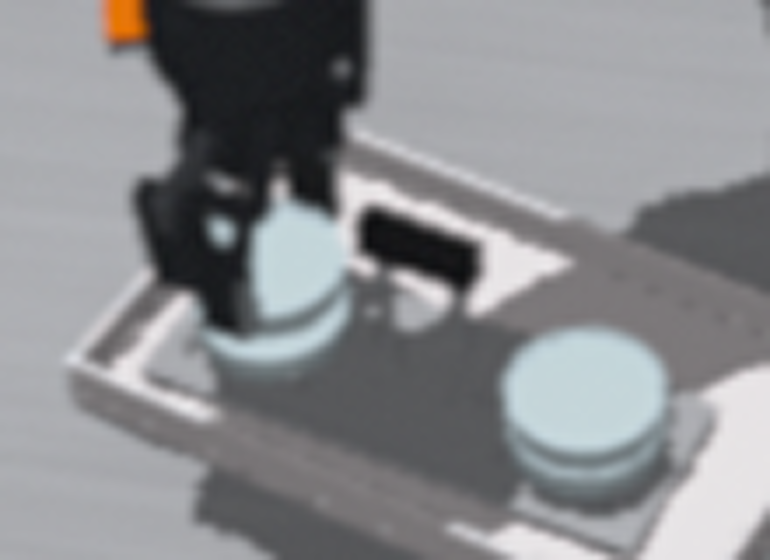

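Run:
```python
import numpy as np,cv2
a=np.load('scene6_p.npy').astype(int);z=np.load('scene0_p.npy').astype(int)
def f(i): 
    x=i[240:305,250:335]; d=np.clip((x[...,2]-x[...,0])*8,0,255).astype(np.uint8); return cv2.resize(d,None,fx=4.5,fy=4.5,interpolation=cv2.INTER_NEAREST)
cv2.imwrite('pics/br.png',np.hstack([f(z),f(a)]))
```

```text
(no output)
```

View pics/br.png

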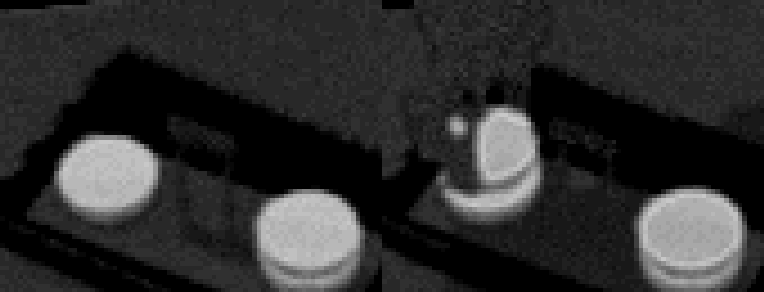

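```bash
cat > m3.py <<'E'
from fit import *
def br(i): 
    i=i.astype(float); return np.repeat((i[...,2]-i[...,0])[...,None],3,2)
if __name__=='__main__':
  i0=br(np.load('scene0_p.npy'));i5=br(np.load('scene5_p.npy'));i6=br(np.load('scene6_p.npy'))
  p5=np.array([.5516,-.1004,.1285]);p6=np.array([.5539,-.0985,.0409])
  for nm,im,c,z in(('short0',i0,(.553,-.1),.029),('short5',i5,(.553,-.1),.029),('loose0',i0,(.472,-.346),.017),('held5',i5,p5[:2],p5[2]+.0138),('held6',i6,p6[:2],p6[2]+.0138)):
    e=edges(im,'scene',c,z,np.radians(np.arange(0,360,10)),r0=.02,r1=.04)
    print(nm,[(int(round(np.degrees(x[0]))),round(x[1]*1000,1)) for x in e])
    for lo,hi in((50,170),(60,150),(70,160)):
      r=fit(im,'scene',c,z,np.radians(np.arange(lo,hi,4)),R0=.030); print('   ',lo,hi,r[0].round(4),round(r[1],4))
E
python3 m3.py
```

```text
short0 [(0, np.float64(31.4)), (10, np.float64(33.6)), (20, np.float64(31.4)), (30, np.float64(29.3)), (40, np.float64(30.7)), (50, np.float64(31.1)), (60, np.float64(31.1)), (70, np.float64(31.4)), (80, np.float64(29.6)), (90, np.float64(27.9)), (100, np.float64(27.5)), (110, np.float64(27.5)), (120, np.float64(28.6)), (130, np.float64(27.5)), (140, np.float64(27.1)), (150, np.float64(27.9)), (160, np.float64(28.6)), (170, np.float64(29.3)), (180, np.float64(29.3)), (190, np.float64(28.9)), (200, np.float64(29.3)), (210, np.float64(30.7)), (220, np.float64(32.1)), (230, np.float64(32.5)), (240, np.float64(32.1)), (250, np.float64(30.4)), (260, np.float64(30.4)), (270, np.float64(31.4)), (280, np.float64(30.7)), (290, np.float64(33.2)), (300, np.float64(31.8)), (310, np.float64(31.8)), (320, np.float64(33.9)), (330, np.float64(34.3)), (340, np.float64(34.3)), (350, np.float64(31.8))]
    50 170 [ 0.555  -0.1008] 0.0005
    60 150 [ 0.5556 -0.1009] 0.0007
    70 160 [ 0.5546 -0.1014] 0.0006
short5 [(0, np.float64(33.9)), (10, np.float64(31.1)), (20, np.float64(33.9)), (30, np.float64(
[... 2998 characters left out ...]
 np.float64(35.0)), (80, np.float64(30.0)), (90, np.float64(28.2)), (100, np.float64(27.5)), (110, np.float64(25.0)), (120, np.float64(26.1)), (130, np.float64(26.8)), (140, np.float64(27.9)), (150, np.float64(30.0)), (160, np.float64(30.4)), (170, np.float64(29.6)), (180, np.float64(28.2)), (190, np.float64(30.7)), (200, np.float64(23.6)), (230, np.float64(35.7)), (240, np.float64(33.6)), (250, np.float64(31.4)), (260, np.float64(28.6)), (270, np.float64(26.8)), (280, np.float64(21.4)), (300, np.float64(35.0)), (310, np.float64(37.5)), (330, np.float64(21.4)), (350, np.float64(22.1))]
    50 170 [ 0.5538 -0.1009] 0.0007
    60 150 [ 0.5542 -0.1008] 0.0008
    70 160 [ 0.5547 -0.1005] 0.0009
```

The blue-minus-red edge fits put the held dish within about 1 mm of the short dish. Both cameras give the same short-minus-loose displacement. Lowering it gently while watching the force.

Call:
step_arm([
  [0.1, 0.01, 0, 0, 0, 0],
  [0.05, 0, 0, 0, 0, 0],
  [0.05, 0, 0, 0, 0, 0],
  [0, 0, 0, 0, 0, 0],
])

```text
t: 10.3
eef_pos: [0.5537, -0.0984, 0.0323]
tool_rot: [-0.427, -0.564, -0.427, 0.564]
contact_force: [-0.1, 0.8, 0.1]
gripper_width: 0.691
```

Call:
step_arm([
  [0.02, 0, 0, 0, 0, 0],
  [0.01, 0, 0, 0, 0, 0],
  [0, 0, 0, 0, 0, 0],
])

```text
t: 10.68
eef_pos: [0.5539, -0.0984, 0.0313]
tool_rot: [0.427, 0.564, 0.427, -0.564]
contact_force: [-0.2, 0.2, -1.6]
gripper_width: 0.689
```

Run:
```python
from h import *
to([.5543,-.0987,.030],-15.8)
```

```text
t 10.68 p [ 0.5539 -0.0984  0.0313] F [-0.2  0.2 -1.6] w 0.689
 x [-0.  0. -1.] y [ 0.962 -0.272 -0.   ] heading y -15.76
 shift units [0.032 0.013 0.003]
 turn units [ 0.0001 -0.      0.    ]
```

Call:
step_arm([
  [0.025, 0, 0, 0, 0, 0],
  [0, 0, 0, 0, 0, 0],
  [0, 0, 0, 0, 0, 0],
])

```text
t: 11.05
eef_pos: [0.5539, -0.0985, 0.0303]
tool_rot: [0.427, 0.564, 0.427, -0.564]
contact_force: [0.8, 0.1, -0.2]
gripper_width: 0.692
```

Run:
```python
from h import *
to([.5543,-.0987,.030],-15.8)
s,d=bot.read_camera('scene'); np.save('scene7_p.npy',s)
b=cv2.resize(s[245:305,245:325],None,fx=9,fy=9,interpolation=cv2.INTER_CUBIC)
cv2.imwrite('pics/p7.png',b[:,:,::-1])
```

```text
t 11.05 p [ 0.5539 -0.0985  0.0303] F [ 0.8  0.1 -0.2] w 0.692
 x [ 0. -0. -1.] y [ 0.962 -0.271  0.   ] heading y -15.75
 shift units [0.007 0.011 0.003]
 turn units [ 0.0001  0.     -0.    ]
```

View pics/p7.png

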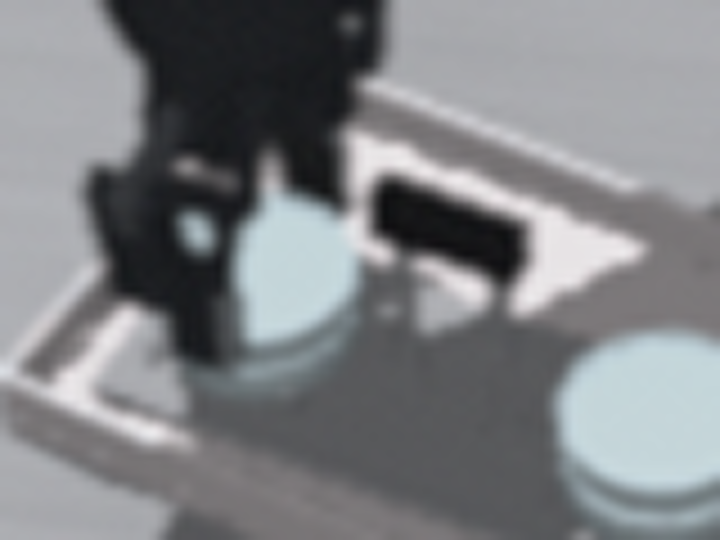

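Call:
step_arm([
  [0.02, 0, 0, 0, 0, 0],
  [0, 0, 0, 0, 0, 0],
  [0, 0, 0, 0, 0, 0],
])

```text
t: 11.48
eef_pos: [0.5539, -0.0985, 0.0302]
tool_rot: [0.427, 0.564, 0.427, -0.564]
contact_force: [-1.8, -0.1, 8.0]
gripper_width: 0.687
```

Contact came at TCP z = 0.0302, which is the seated height (riding on the rib would touch at about 0.032). Releasing.

Call:
step_arm([
  [-0.01, 0, 0, 0, 0, 0],
  [0, 0, 0, 0, 0, 0],
])

```text
t: 11.72
eef_pos: [0.5539, -0.0985, 0.0302]
tool_rot: [0.427, 0.564, 0.427, -0.564]
contact_force: [-1.6, 0.5, 6.7]
gripper_width: 0.69
```

Call:
step_arm([
  [0, 0, 0, 0, 0, 0],
  [0, 0, 0, 0, 0, 0],
  [0, 0, 0, 0, 0, 0],
  [0, 0, 0, 0, 0, 0],
], fingers=-1)

```text
t: 12.22
eef_pos: [0.5538, -0.0984, 0.0298]
tool_rot: [-0.427, -0.564, -0.427, 0.564]
contact_force: [-0.2, -0.3, 0.3]
gripper_width: 0.999
```

Call:
step_arm([
  [-0.2, 0, 0, 0, 0, 0],
  [-0.4, 0, 0, 0, 0, 0],
  [-0.7, 0, 0, 0, 0, 0],
  [-0.9, 0, 0, 0, 0, 0],
  [-0.9, 0, 0, 0, 0, 0],
  [-0.5, 0, 0, 0, 0, 0],
  [0, 0, 0, 0, 0, 0],
])

```text
t: 13.1
eef_pos: [0.5551, -0.0987, 0.1763]
tool_rot: [0.428, 0.565, 0.426, -0.563]
contact_force: [-0.2, 0.4, 0.6]
gripper_width: 0.999
```

Run:
```python
from m3 import *
to([.5718,-.035,.17],-15.8)
s,d=bot.read_camera('scene'); np.save('scene8_p.npy',s)
b=cv2.resize(s[245:325,245:345],None,fx=7,fy=7,interpolation=cv2.INTER_CUBIC)
cv2.imwrite('pics/p8.png',b[:,:,::-1])
i=br(s)
for nm,c,z in(('short top',(.554,-.1),.044),('tall top',(.591,.03),.044)):
  for lo,hi in((50,170),(60,150),(70,160)):
    print(nm,fit(i,'scene',c,z,np.radians(np.arange(lo,hi,4)),R0=.030)[0].round(4))
```

```text
t 13.1 p [ 0.5551 -0.0987  0.1763] F [-0.2  0.4  0.6] w 0.999
 x [ 0.004  0.    -1.   ] y [ 0.962 -0.272  0.004] heading y -15.76
 shift units [ 0.161 -0.031 -1.647]
 turn units [ 0.0001 -0.0003 -0.0007]
short top [ 0.5561 -0.101 ]
short top [ 0.557  -0.1006]
short top [ 0.5573 -0.1004]
tall top [0.5905 0.029 ]
tall top [0.5914 0.0295]
tall top [0.5906 0.0289]
```

View pics/p8.png

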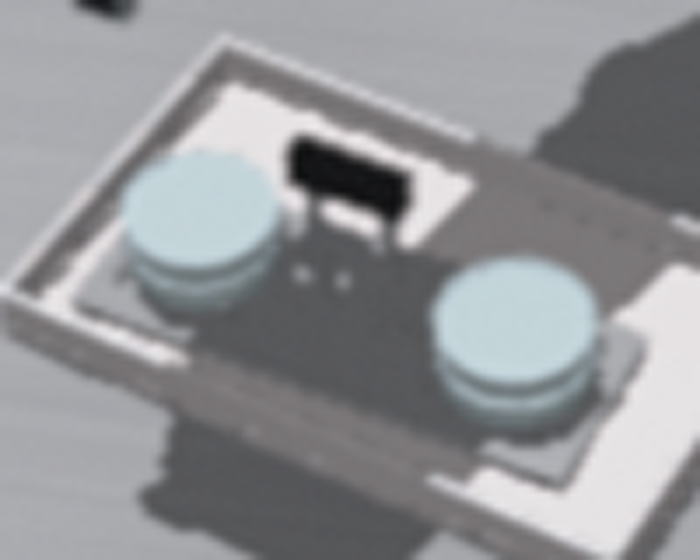

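The dish looks seated, with edges at x = 122 and 280 that match the tall stack's pattern (432 and 598). I'll check level and height from depth.

Run:
```python
from h import *
s,d=bot.read_camera('scene'); n='scene'
K,o,Rm=cam(n); v,u=np.mgrid[:480,:640]
W=o+(np.stack([(u-K[0,2])/K[0,0],-(v-K[1,2])/K[1,1],-np.ones_like(u)],-1)@Rm.T)*d[...,None]
for nm,c in(('placed',(.5535,-.1015)),('tall',(.5905,.0295))):
    m=(np.hypot(W[...,0]-c[0],W[...,1]-c[1])<.024)&(W[...,2]>.034)&(W[...,2]<.055); q=W[m]
    A=np.c_[q[:,:2]-q[:,:2].mean(0),np.ones(len(q))]; x,res,_,_=np.linalg.lstsq(A,q[:,2],rcond=None)
    print(nm,len(q),'z',x[2].round(4),'slope deg',np.degrees(x[:2]).round(2),'rms',np.std(q[:,2]-A@x).round(4))
m=(np.hypot(W[...,0]-.572,W[...,1]+.035)<.04)&(W[...,2]>.075); q=W[m]; print('handle',q.mean(0).round(4),q.max(0).round(4),q.min(0).round(4))
```

```text
placed 180 z 0.0423 slope deg [-0.36 -0.72] rms 0.0024
tall 195 z 0.0423 slope deg [1.23 0.56] rms 0.0022
handle [ 0.5685 -0.0568  0.4372] [ 0.5999 -0.0105  0.5722] [ 0.5329 -0.0747  0.0752]
```

The placed dish is level and its lid is at the same height as the tall stack's (0.0423 m). Now the handle.

Call:
step_arm([
  [0.05, 0, -0.3, 0, 0, 0],
  [0.05, -0.02, -0.5, 0, 0, 0],
  [0.05, 0, -0.5, 0, 0, 0],
  [0, 0, -0.3, 0, 0, 0],
  [0, 0, -0.05, 0, 0, 0],
  [0, 0, 0, 0, 0, 0],
], fingers=-1)

```text
t: 13.95
eef_pos: [0.5709, -0.0351, 0.1679]
tool_rot: [-0.427, -0.564, -0.427, 0.564]
contact_force: [0.2, -0.8, 0.1]
gripper_width: 1.001
```

Run:
```python
from h import *
to([.572,-.0337,.07],-15.8)
s,d=bot.read_camera('scene')
b=cv2.resize(s[205:305,235:355],None,fx=6,fy=6,interpolation=cv2.INTER_CUBIC)
cv2.imwrite('pics/p9.png',b[:,:,::-1])
```

```text
t 13.95 p [ 0.5709 -0.0351  0.1679] F [ 0.2 -0.8  0.1] w 1.001
 x [ 0. -0. -1.] y [ 0.962 -0.272  0.   ] heading y -15.77
 shift units [ 2.449  0.015 -0.043]
 turn units [ 0.0001  0.0001 -0.    ]
```

View pics/p9.png

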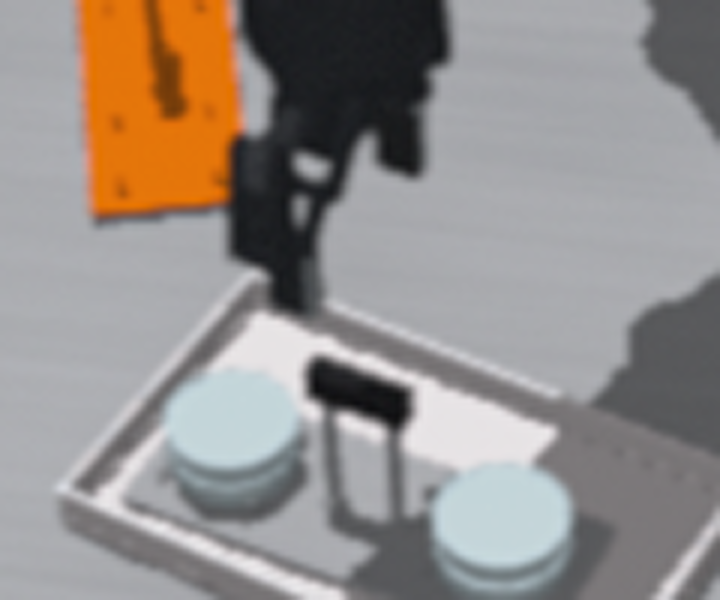

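The fingers straddle the handle line; the handle is at crop (360,390). Descending to the grasp height.

Call:
step_arm([
  [0.3, 0.02, -0.04, 0, 0, 0],
  [0.5, 0, 0, 0, 0, 0],
  [0.6, 0, 0, 0, 0, 0],
  [0.5, 0, 0, 0, 0, 0],
  [0.35, 0, 0, 0, 0, 0],
  [0.2, 0, 0, 0, 0, 0],
  [0, 0, 0, 0, 0, 0],
  [0, 0, 0, 0, 0, 0],
])

```text
t: 15.0
eef_pos: [0.5727, -0.0335, 0.0705]
tool_rot: [0.427, 0.564, 0.427, -0.564]
contact_force: [-0.4, 0.1, 0.2]
gripper_width: 1.003
```

Run:
```python
from h import *
to([.572,-.0337,.07],-15.8)
o,p,r=st();M=r.as_matrix()
for c in ([.572,-.0337,.099],[.570,-.0334,.099],[*p[:2],.099]):print(((proj('scene',c)-[250,235]+.5)*8).round(0))
for s_ in(1,-1):print('tip',((proj('scene',p+M[:,1]*.0425*s_+[0,0,.013])-[250,235]+.5)*8).round(0))
s,d=bot.read_camera('scene')
b=cv2.resize(s[235:305,250:345],None,fx=8,fy=8,interpolation=cv2.INTER_CUBIC)
cv2.imwrite('pics/p10.png',b[:,:,::-1])
```

```text
t 15.0 p [ 0.5727 -0.0335  0.0705] F [-0.4  0.1  0.2] w 1.003
 x [ 0.001  0.    -1.   ] y [ 0.962 -0.272  0.001] heading y -15.76
 shift units [ 0.011 -0.015  0.01 ]
 turn units [ 0.0001 -0.0001 -0.0002]
[367. 265.]
[369. 261.]
[367. 267.]
tip [307. 388.]
tip [429. 215.]
```

View pics/p10.png

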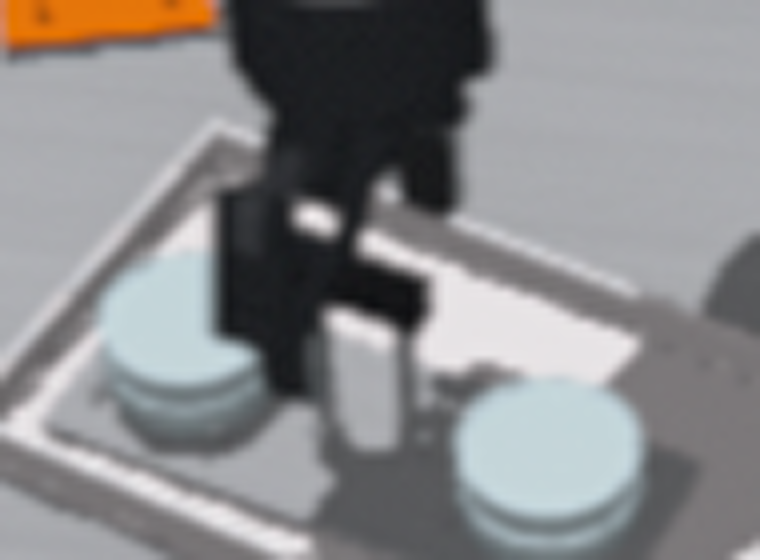

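Handle is between the fingers, which are well above the dish tops. Closing.

Call:
step_arm([
  [0, 0, 0, 0, 0, 0],
  [0, 0, 0, 0, 0, 0],
  [0, 0, 0, 0, 0, 0],
  [0, 0, 0, 0, 0, 0],
  [0, 0, 0, 0, 0, 0],
  [0, 0, 0, 0, 0, 0],
  [0, 0, 0, 0, 0, 0],
  [0, 0, 0, 0, 0, 0],
], fingers=1, force=60)

```text
t: 16.05
eef_pos: [0.5721, -0.0334, 0.0701]
tool_rot: [0.427, 0.564, 0.427, -0.564]
contact_force: [-2.3, 0.4, 4.7]
gripper_width: 0.152
```

Run:
```python
from h import *
to([.572,-.0337,.17],-15.8); print(bot.get_obs()['torque'])
s,d=bot.read_camera('scene')
b=cv2.resize(s[235:305,250:345],None,fx=8,fy=8,interpolation=cv2.INTER_CUBIC)
cv2.imwrite('pics/p11.png',b[:,:,::-1])
```

```text
t 16.05 p [ 0.5721 -0.0334  0.0701] F [-2.3  0.4  4.7] w 0.152
 x [-0.  0. -1.] y [ 0.962 -0.272 -0.   ] heading y -15.77
 shift units [-2.498e+00 -1.000e-03  8.000e-03]
 turn units [ 0.0001 -0.      0.    ]
[ 0.12633724  0.46926245 -0.23543039]
```

View pics/p11.png

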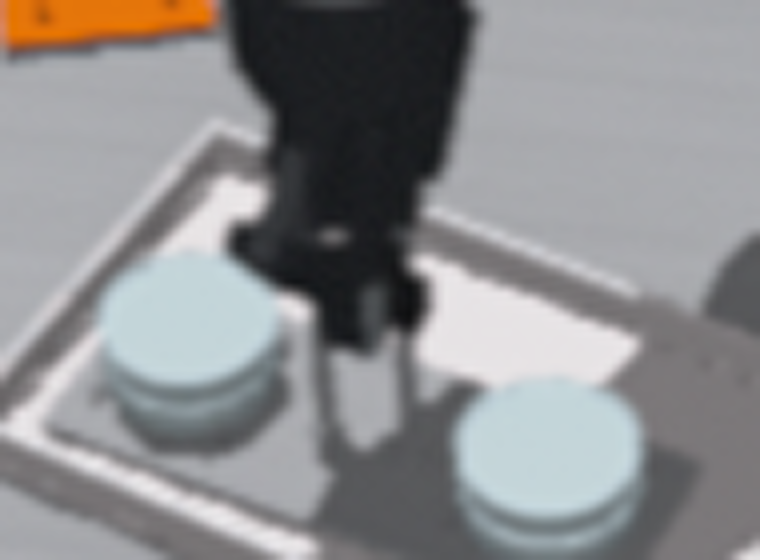

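The handle is gripped (opening about 13 mm) and both stacks are undisturbed. Lifting straight up slowly, 96 mm in all.

Call:
step_arm([
  [-0.03, 0, 0, 0, 0, 0],
  [-0.06, 0, 0, 0, 0, 0],
  [-0.09, 0, 0, 0, 0, 0],
  [-0.1, 0, 0, 0, 0, 0],
  [-0.1, 0, 0, 0, 0, 0],
  [-0.07, 0, 0, 0, 0, 0],
  [-0.03, 0, 0, 0, 0, 0],
  [0, 0, 0, 0, 0, 0],
])

```text
t: 17.1
eef_pos: [0.5722, -0.0334, 0.0891]
tool_rot: [0.427, 0.564, 0.427, -0.564]
contact_force: [0.1, 0.0, -5.3]
gripper_width: 0.15
```

Run:
```python
from h import *
to([.572,-.0335,.166],-15.8); print(bot.get_obs()['torque'])
s,d=bot.read_camera('scene')
b=cv2.resize(s[225:315,235:355],None,fx=6,fy=6,interpolation=cv2.INTER_CUBIC)
cv2.imwrite('pics/p12.png',b[:,:,::-1])
```

```text
t 17.1 p [ 0.5722 -0.0334  0.0891] F [ 0.1  0.  -5.3] w 0.15
 x [ 0.  0. -1.] y [ 0.962 -0.272  0.   ] heading y -15.75
 shift units [-1.921 -0.004  0.005]
 turn units [ 0.0001 -0.     -0.    ]
[ 0.04257536 -0.02974137 -0.02844705]
```

View pics/p12.png

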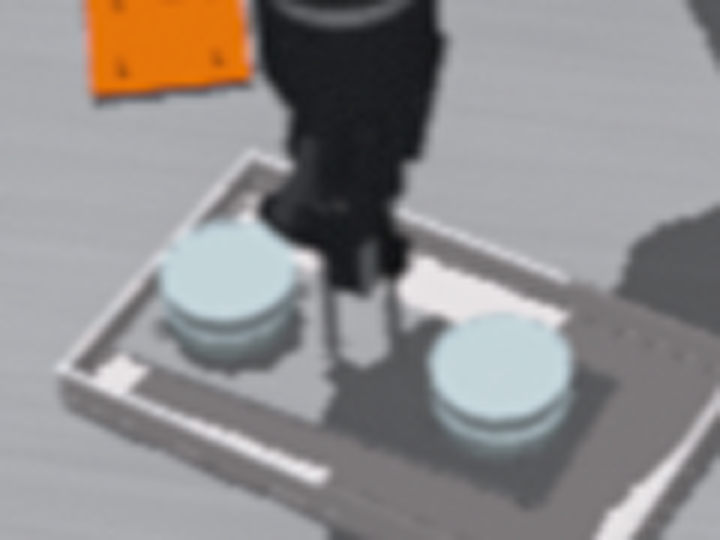

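The carrier is off the tray floor: 5.3 N load, negligible moment, both stacks intact. Continuing.

Call:
step_arm([
  [-0.05, 0, 0, 0, 0, 0],
  [-0.12, 0, 0, 0, 0, 0],
  [-0.18, 0, 0, 0, 0, 0],
  [-0.2, 0, 0, 0, 0, 0],
  [-0.2, 0, 0, 0, 0, 0],
  [-0.2, 0, 0, 0, 0, 0],
  [-0.2, 0, 0, 0, 0, 0],
  [-0.2, 0, 0, 0, 0, 0],
])

```text
t: 18.15
eef_pos: [0.5722, -0.0334, 0.1436]
tool_rot: [0.427, 0.564, 0.427, -0.564]
contact_force: [-0.3, -0.4, -4.9]
gripper_width: 0.158
```

Call:
step_arm([
  [-0.2, 0, 0, 0, 0, 0],
  [-0.16, 0, 0, 0, 0, 0],
  [-0.11, 0, 0, 0, 0, 0],
  [-0.06, 0, 0, 0, 0, 0],
  [-0.02, 0, 0, 0, 0, 0],
  [0, 0, 0, 0, 0, 0],
  [0, 0, 0, 0, 0, 0],
  [0, 0, 0, 0, 0, 0],
])

```text
t: 19.15
eef_pos: [0.5721, -0.0334, 0.165]
tool_rot: [-0.427, -0.564, -0.427, 0.564]
contact_force: [-0.0, -0.2, -4.8]
gripper_width: 0.156
```

Run:
```python
from h import *
to([.572,-.0335,.166],-15.8); print(bot.get_obs()['torque'])
s,d=bot.read_camera('scene')
b=cv2.resize(s[195:315,220:365],None,fx=5,fy=5,interpolation=cv2.INTER_CUBIC)
cv2.imwrite('pics/p13.png',b[:,:,::-1])
K,o,Rm=cam('scene'); v,u=np.mgrid[:480,:640]
W=o+(np.stack([(u-K[0,2])/K[0,0],-(v-K[1,2])/K[1,1],-np.ones_like(u)],-1)@Rm.T)*d[...,None]
for nm,c in(('placed',(.5545,-.1015)),('tall',(.591,.0295))):
    m=(np.hypot(W[...,0]-c[0],W[...,1]-c[1])<.02)&(W[...,2]>.12)&(W[...,2]<.155); q=W[m]; print(nm,len(q),np.median(q[:,2]).round(4))
```

```text
t 19.15 p [ 0.5721 -0.0334  0.165 ] F [-0.  -0.2 -4.8] w 0.156
 x [-0. -0. -1.] y [ 0.962 -0.272 -0.   ] heading y -15.75
 shift units [-0.026 -0.003  0.004]
 turn units [0.0001 0.     0.    ]
[ 0.03468204 -0.0105494   0.01249092]
placed 130 0.1365
tall 143 0.1378
```

View pics/p13.png

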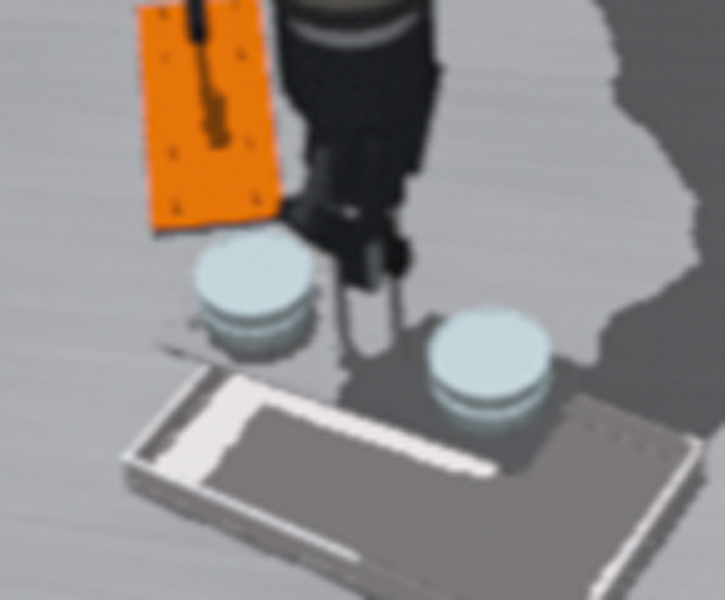

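Call:
step_arm([
  [0, 0, 0, 0, 0, 0],
  [0, 0, 0, 0, 0, 0],
  [0, 0, 0, 0, 0, 0],
  [0, 0, 0, 0, 0, 0],
  [0, 0, 0, 0, 0, 0],
  [0, 0, 0, 0, 0, 0],
  [0, 0, 0, 0, 0, 0],
  [0, 0, 0, 0, 0, 0],
])

```text
t: 20.2
eef_pos: [0.5722, -0.0334, 0.1651]
tool_rot: [-0.427, -0.564, -0.427, 0.564]
contact_force: [0.7, -0.5, -5.4]
gripper_width: 0.152
```

Run:
```python
from h import *
to(None); print(bot.hand_in())
```

```text
t 20.2 p [ 0.5722 -0.0334  0.1651] F [ 0.7 -0.5 -5.4] w 0.152
 x [-0.  0. -1.] y [ 0.962 -0.272 -0.   ] heading y -15.76
the job is handed in; nothing more can be done
None
```

I set the loose dish on the short stack and let go of it. I then took the carrier by its handle and lifted it straight up. It is held with its underside about 99 mm above the bench, over the tray, and I handed the job in at about 20 s.

**Last checks that passed:**
- **Placing:** the dish touched at the seated height and was released with the force at zero. Its lid then stood at the same height as the tall stack's.
- **Holding:** the pose was unchanged over the last second. The load was about 5 N with almost no moment, so the carrier is balanced.
- **Dishes:** the last picture before hand-in shows all four dishes still stacked. The lids of the two upper dishes are at 136.5 and 137.8 mm, so the carrier is level to about 0.5°.

**What disagreed or could not be checked:**
- The two cameras differed by 2–3 mm in absolute position, so I aligned the dish by relative measurements. Some of the early edge fits scattered by several mm, and I set those aside.
- The arm blocked the top camera during placing, so I could only check that the dish was square from the scene camera and the contact height.

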